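Tidy the dog's things into its caddy

ROBOT

A 7-joint arm with a two-finger parallel gripper is mounted at the origin on the work surface. World frame = base frame: x ahead of the robot, y to its left, z up, the work surface at z = 0. Lengths are in m, angles in rad, forces in N, time in s.
With the tool pointing down it reaches from about 0.35 to 0.9 m from the base axis. Payload 7.2 kg.
Tool frame: the origin (TCP) lies midway between the tips of the shut fingers; the grasp point (between the pads) lies 19 mm behind it (ctrl.pinch_z is the distance from the TCP to the grasp point, in m); z points along the fingers, x is the direction in which the jaws open and shut, and the axes are right-handed (so a half turn about z gives the same grasp; the last joint's range is limited). The gripper opens to 88 mm and grips with 3 to 60 N. Pads are 20 mm wide; open, the fingers measure 115 mm over their backs; the gripper's body (75 mm by 178 mm) begins 61 mm behind the grasp point.
Start: joints at [-1.169, 0.411, -0.013, 1.596, 0.006, 1.134, -0.082], TCP at [0.283, 0.557, 0.223] pointing down, gripper open.
Joint ranges: [-2.95, 2.95], [-0.29, 1.99], [-1.47, 1.44], [0.14, 2.54], [-1.03, 4.17], [0.13, 1.85], [-2.86, 2.86]. Speed limits (rad/s): [2.39, 2.39, 3.01, 3.01, 3.14, 3.14, 3.14].

INTERFACE

Orientations are given as a unit quaternion [w, x, y, z].
In Python, from rig import ctrl gives the robot as it stands. The module is installed in compiled form; this text tells all that it offers. Calls block until the motion is done:
- ctrl.movep(position, orientation): joint-space move of the TCP to a pose.
- ctrl.line_to(position, ori=None, feed=0.15, threshold=None): straight line of the TCP; ori=None keeps the orientation; feed is the mean speed in m/s. With threshold (N) it stops when the force on the tool has changed by that much, and returns True; else False.
- ctrl.movej(angles): joint-space move.
- ctrl.move_gripper(opening, effort=None): opening from 0.0 (shut) to 1.0 (fully open); effort is the grip in N (None keeps the last); returns when the fingers have stopped.
- ctrl.sleep(seconds).
- ctrl.solve_ik(position, orientation): joint angles nearest the present ones, or None.
- ctrl.camera(name): name is "scene" or "top" or "wrist"; returns a dict with "img" (400x640x3 uint8, blue, green, red), "intrinsics" (3x3 intrinsics, pixels), "world_from_camera" (4x4, takes a point from camera to world coordinates); the wrist camera has in their place "mount" (4x4, takes a point from camera to tool coordinates, whose origin is the TCP and whose axes are the tool frame's). Camera axes: x right, y down, z forward; pixel columns grow to the right and rows downward; lengths in m; the calibration is good to about 2 mm. The wrist camera is an equidistant fisheye: a pixel r from the principal point sees the ray r / f radians off the axis. A picture is of the moment at which its call begins: read the wrist's pose just before it. There is no depth.
A pose or a line that the arm cannot do raises ctrl.MotionError and nothing moves.
- ctrl.sign_off(): hands the job in, once; it reports no verdict.
Readings, each from a call of its own:
- ctrl.read_time_s(): time.
- ctrl.read_joint_pos(): joint angles.
- ctrl.read_joint_velocities(): joint speeds.
- ctrl.read_joint_efforts(): joint torques, N m.
- ctrl.read_tool_pos(): TCP position.
- ctrl.read_tool_rot(): TCP orientation.
- ctrl.read_ft_force(): force on the tool from outside, world axes, zero at the start.
- ctrl.read_ft_torque(): the same for the moment, N m.
- ctrl.read_opening(): opening from 0.0 (shut) to 1.0 (fully open).
Only numpy, scipy, OpenCV 4.12 (cv2) and the standard library are available. Lean on these libraries where they do the work, as an engineer would, in place of code of your own. Each camera call takes 0.05 s, during which the arm holds its last target.

TASK

Tidy the dog's things on the living-room table into its caddy: put the red bone, the green tug ring, the yellow treat cone and the blue brush each down inside the tray of its own colour, with the cone standing upright. Leave the light-wood napkin ring and the light-wood clothes brush, which are not the dog's, where they are.

Things in the scene. Friction and masses are not known exactly. Their poses are not given: they have to be found in the camera images.
- bone_center (a point): red chew bone lying flat, 76 mm long, 34 mm wide over its round knobs, 26 mm high; its waist between the knobs is 18 mm wide and 36 mm long. Point: its centre, 13 mm above the table. x along its length, y across the waist, z up
- tug_ring_mid (a point): green ring lying flat, 56 mm outside and 28 mm inside diameter, 26 mm high. Point: its centre, 13 mm above the table. z along its axis, up
- cone_mid (a point): yellow stepped treat cone standing upright, 60 mm high: foot 48 mm in diameter up to 18 mm, narrowing to a 34 mm diameter middle from 24 to 44 mm, then a 26 mm tip. Point: on its axis half-way up, 30 mm above the table. z along its axis, up
- dog_brush_center (a point): the dog's brush lying bristles down: a blue plastic back 68 x 40 x 18 mm over a black bristle block 60 x 34 x 14 mm, 32 mm high in all. Point: its centre, 16 mm above the table. x along its length, y across the 40 mm width, z up
- tray_red: red plastic tray, 102 x 102 mm square outside, open on top, one of four fixed side by side in a wooden caddy; its floor is 4 mm thick, its walls 4 mm thick and the rim 14 mm above its underside (94 x 94 mm inside). Origin: centre of its underside, about 8 mm above the table. x and y along its sides, z up. The caddy's 8 mm wide wooden rim around the four trays reaches 4 mm higher than the tray rims
- tray_green: green plastic tray, 102 x 102 mm square outside, open on top, one of four fixed side by side in a wooden caddy; its floor is 4 mm thick, its walls 4 mm thick and the rim 14 mm above its underside (94 x 94 mm inside). Origin: centre of its underside, about 8 mm above the table. x and y along its sides, z up. The caddy's 8 mm wide wooden rim around the four trays reaches 4 mm higher than the tray rims
- tray_yellow: yellow plastic tray, 102 x 102 mm square outside, open on top, one of four fixed side by side in a wooden caddy; its floor is 4 mm thick, its walls 4 mm thick and the rim 14 mm above its underside (94 x 94 mm inside). Origin: centre of its underside, about 8 mm above the table. x and y along its sides, z up. The caddy's 8 mm wide wooden rim around the four trays reaches 4 mm higher than the tray rims
- tray_blue: blue plastic tray, 102 x 102 mm square outside, open on top, one of four fixed side by side in a wooden caddy; its floor is 4 mm thick, its walls 4 mm thick and the rim 14 mm above its underside (94 x 94 mm inside). Origin: centre of its underside, about 8 mm above the table. x and y along its sides, z up. The caddy's 8 mm wide wooden rim around the four trays reaches 4 mm higher than the tray rims
- napkin_ring_mid (a point): look-alike, to be left: light-wood napkin ring lying flat, 56 mm outside and 28 mm inside diameter, 26 mm high. Point: its centre, 13 mm above the table. z along its axis, up
- clothes_brush_center (a point): look-alike, to be left: clothes brush lying bristles down: a light-wood back 68 x 40 x 18 mm over a black bristle block 60 x 34 x 14 mm, 32 mm high in all. Point: its centre, 16 mm above the table. x along its length, y across the 40 mm width, z up
Mind the look-alikes: they are no part of the job. What is shaped like the part that bears dog_brush_center but grey or pink is not meant.

How it is judged:
At the end, for the whole second after the job is handed in: Each of the dog's four things rests still and released in the tray of its own colour (centre within 34 mm of the tray's centre from above, at most 6 mm above resting height), the cone upright within 0.15 rad; napkin ring and clothes brush within 20 mm of where they began (horizontal distance between bone_center and tray_red below 0.034 m and z of bone_center in the frame of tray_red below 0.023 m and linear speed of each of bone, tug_ring, cone, dog_brush below 0.02 m/s and horizontal distance between tug_ring_mid and tray_green below 0.034 m and z of tug_ring_mid in the frame of tray_green below 0.023 m and horizontal distance between cone_mid and tray_yellow below 0.034 m and z of cone_mid in the frame of tray_yellow below 0.04 m and horizontal distance between dog_brush_center and tray_blue below 0.034 m and z of dog_brush_center in the frame of tray_blue below 0.026 m and angle between cone_mid's own z axis and vertical below 0.15 rad and distance of each of napkin_ring_mid, clothes_brush_center from where it was at the start of the episode below 0.02 m); the robot touches nothing.
It fails at once if the napkin ring or the clothes brush is displaced by more than 20 mm (distance of any of napkin_ring_mid, clothes_brush_center from where it was at the start of the episode above 0.02 m).
It also fails if it takes over 118 s, if anything falls off the work surface, if the arm or the gripper's body presses on something with over 40 N, if the wrist force passes 120 N, or if a joint passes its speed limit or range.

## Working session

There is one attempt and no reset: what is moved stays moved. The work goes in short steps, each a Python script; the robot and the scene stay as the last script left them, time stands still between calls to the robot, and variables do not carry over. Pictures are saved under pics/ and viewed, and the job is handed in when it is done.

```bash
mkdir -p pics
python3 - <<'E'
from rig import ctrl
import cv2,numpy as np
print(ctrl.read_time_s(),ctrl.read_tool_pos(),ctrl.read_tool_rot(),ctrl.read_opening(),ctrl.pinch_z)
for n in("scene","top"):
    c=ctrl.camera(n);cv2.imwrite(f"pics/{n}0.png",c["img"]);np.savez(f"{n}0.npz",**{k:v for k,v in c.items()})
    print(n,c["intrinsics"].round(1).tolist(),c["world_from_camera"].round(3).tolist())
E
```

```text
0.0 [0.28274353 0.55681682 0.22180891] [ 4.67662457e-04  8.52250042e-01  5.23134038e-01 -6.51626362e-04] 0.9996921270668845 0.0187
scene [[474.8, 0.0, 323.2], [0.0, 474.8, 200.3], [0.0, 0.0, 1.0]] [[-0.032, 0.687, -0.726, 1.397], [0.999, 0.032, -0.014, -0.008], [0.014, -0.726, -0.687, 0.868], [0.0, 0.0, 0.0, 1.0]]
top [[367.2, 0.0, 323.0], [0.0, 367.2, 200.3], [0.0, 0.0, 1.0]] [[-0.027, -0.991, 0.132, 0.438], [-0.999, 0.031, 0.027, -0.026], [-0.031, -0.131, -0.991, 0.949], [0.0, 0.0, 0.0, 1.0]]
```

View pics/scene0.png

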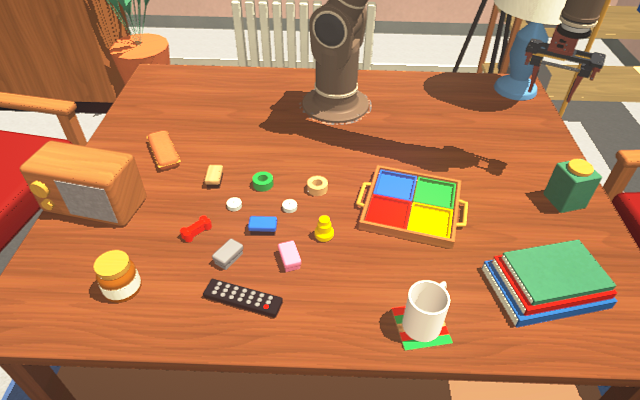

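View pics/top0.png

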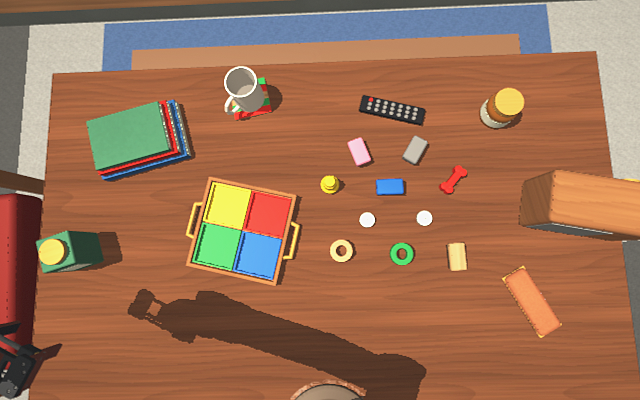

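Brush-like candidates in the top image are blue (390,187), grey (415,150), pink (360,151) and light wood (457,257). For rings there are green (402,253) and wood (341,250). The cone is yellow (330,185) and the bone is red (453,179). The white discs at (367,219) and (424,218) are distractors. By the description I want blue, green, yellow and red. Next I measure them and check a crop.

```bash
cat > h.py <<'E'
import cv2,numpy as np
def cast(c,uv,z):
    K=c["intrinsics"];T=c["world_from_camera"]
    d=T[:3,:3]@np.linalg.inv(K)@np.array([uv[0],uv[1],1.]);o=T[:3,3]
    return o+d*(z-o[2])/d[2]
R={"red":[((0,150,90),(7,255,255)),((173,150,90),(180,255,255))],"green":[((45,100,60),(80,255,255))],
"yellow":[((24,170,110),(33,255,255))],"blue":[((100,120,90),(118,255,255))],"wood":[((16,60,120),(27,190,255))]}
def blobs(img,col,amin=60,amax=6000,box=None):
    h=cv2.cvtColor(img,cv2.COLOR_BGR2HSV);m=sum(cv2.inRange(h,np.array(a),np.array(b)) for a,b in R[col])
    if box: k=np.zeros_like(m);x0,y0,x1,y1=box;k[y0:y1,x0:x1]=1;m=m*k
    cs,_=cv2.findContours(m.astype(np.uint8),cv2.RETR_EXTERNAL,cv2.CHAIN_APPROX_NONE)
    return [c for c in cs if amin<cv2.contourArea(c)<amax]
E
python3 - <<'E'
from h import *
for n,box in(("top",(180,120,480,290)),("scene",(170,150,480,250))):
    c=dict(np.load(n+"0.npz"))
    for col in R:
        for b in blobs(c["img"],col,box=box):
            M=cv2.moments(b);u=(M['m10']/M['m00'],M['m01']/M['m00']);big=M['m00']>1000
            big=M['m00']>1200
            z=.012 if big else {"red":.018,"green":.026,"yellow":.03,"blue":.03,"wood":.028}[col]
            W=np.array([cast(c,p[0],z)[:2]*1000 for p in b],np.float32)
            r=cv2.minAreaRect(W);e=cv2.minEnclosingCircle(W)
            print(n,col,M['m00'],np.round(u,1),"cast",(cast(c,u,z)*1000).round(),"rect",np.round(r[0]),np.round(r[1]),round(r[2],1),"circ",np.round(e[0]),round(e[1],1))
i=dict(np.load("top0.npz"))["img"][130:280,180:480]
cv2.imwrite("pics/crop0.png",cv2.resize(i,None,fx=2.6,fy=2.6,interpolation=cv2.INTER_CUBIC))
E
```

```text
top red 1558.5 [266.7 214. ] cast [531. 145.  12.] rect [532. 145.] [106. 104.] 75.9 circ [532. 145.] 71.8
top red 321.0 [452.6 179.2] cast [ 605. -333.   18.] rect [ 605. -333.] [36. 83.] 48.5 circ [ 605. -334.] 42.1
top green 389.5 [401.3 253.4] cast [ 422. -191.   26.] rect [ 422. -192.] [57. 51.] 88.4 circ [ 422. -191.] 28.8
top green 1619.5 [216.5 245.8] cast [454. 275.  12.] rect [454. 275.] [107. 104.] 76.0 circ [454. 275.] 72.6
top yellow 104.0 [327.1 182.6] cast [605. -13.  30.] rect [602. -14.] [33. 41.] 88.2 circ [602. -18.] 22.4
top blue 1611.5 [256.8 254.9] cast [428. 171.  12.] rect [428. 171.] [106. 103.] 76.1 circ [429. 171.] 71.6
top blue 373.5 [389.5 186.4] cast [ 590. -170.   30.] rect [ 590. -170.] [68. 38.] 88.2 circ [ 591. -170.] 37.0
top blue 77.0 [182.3 146.8] cast [712. 362.  30.] rect [726. 360.] [81. 16.] 1.4 circ [726. 367.] 40.6
top wood 380.5 [457.  256.3] cast [ 411. -326.   28.] rect [ 411. -326.] [66. 42.] 1.9 circ [ 412. -326.] 36.0
top wood 131.0 [343.6 247.8] cast [440. -49.  28.] rect [435. -41.] [52. 49.] 87.9 circ [433. -42.] 27.8
top wood 66.5 
[... 605 characters left out ...]
. 51.] 6.3 circ [ 439. -192.] 39.2
scene yellow 196.0 [326.2 227.8] cast [608. -15.  30.] rect [604. -16.] [38. 79.] 87.4 circ [604. -15.] 40.5
scene yellow 1165.0 [430.4 219.6] cast [569. 242.  30.] rect [566. 242.] [102. 104.] 75.9 circ [566. 242.] 71.1
scene blue 339.5 [262.  223.4] cast [ 600. -171.   30.] rect [ 600. -171.] [48. 66.] 0.1 circ [ 600. -172.] 37.9
scene blue 874.0 [395.4 184.7] cast [442. 165.  30.] rect [440. 165.] [100. 100.] 76.3 circ [441. 166.] 69.6
scene wood 271.0 [457.6 213.9] cast [543. 314.  28.] rect [522. 304.] [ 73. 229.] 74.6 circ [519. 290.] 114.9
scene wood 213.0 [213.6 172.9] cast [ 415. -328.   28.] rect [ 415. -328.] [68. 39.] 2.8 circ [ 415. -328.] 38.0
```

View pics/crop0.png

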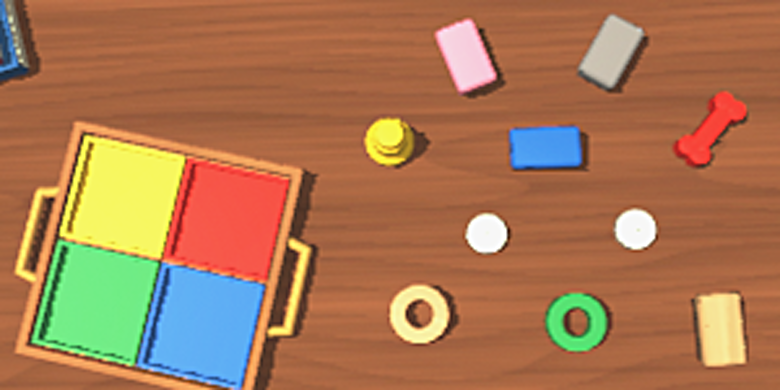

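The crop confirms the choice: the bone, green ring, cone and blue brush stand apart from the pink, grey and wood pieces. Measured sizes agree with the given ones: ring about 57 mm, brush 68x38, trays about 104. Next is the cone's foot, the mid-height casts, and IK checks.

```bash
cat >> h.py <<'E'
def q(psi): return [0,np.cos(psi/2),np.sin(psi/2),0]
TY=np.radians(-14.0)
def best(ctrl,p,psi):
    j=ctrl.read_joint_pos();o=[]
    for k in(-1,0,1):
        s=ctrl.solve_ik(p,q(psi+k*np.pi))
        if s is not None:o.append((np.abs(np.array(s)-j).max(),psi+k*np.pi))
    return min(o)[1]
E
python3 - <<'E'
from h import *
from rig import ctrl
c=dict(np.load("top0.npz"))
R["yellow"]=[((20,120,60),(36,255,255))]
for b in blobs(c["img"],"yellow",box=(310,165,350,205),amin=20):
    W=np.array([cast(c,p[0],.018)[:2]*1000 for p in b],np.float32);print("cone",cv2.minAreaRect(W),cv2.minEnclosingCircle(W))
for n,u,z in(("bone",(452.6,179.2),.013),("ring",(401.3,253.4),.013),("brush",(389.5,186.4),.023)):print(n,cast(c,u,z).round(4))
for n,u in(("red",(266.7,214)),("green",(216.5,245.8)),("blue",(256.8,254.9))):
    print(n,cast(c,u,.016).round(4))
s=dict(np.load("scene0.npz"))
for p,a in(((.6,-.333),48.5),((.422,-.193),31),((.59,-.171),-2),((.6,-.016),0),((.531,.144),76),((.456,.273),31),((.43,.17),-14),((.556,.247),-14)):
    print(p,[[ctrl.solve_ik([*p,z],q(np.radians(a)+k*np.pi)) is not None for z in(.01,.16)] for k in(-1,0,1)])
E
```

```text
cone ((602.2216796875, -18.814970016479492), (43.81196212768555, 44.387813568115234), 88.12213897705078) ((603.0140991210938, -18.323945999145508), 24.020156860351562)
bone [ 0.6064 -0.3348  0.013 ]
ring [ 0.4218 -0.1936  0.013 ]
brush [ 0.5913 -0.1713  0.023 ]
red [0.5311 0.1444 0.016 ]
green [0.4537 0.2734 0.016 ]
blue [0.428  0.1703 0.016 ]
(0.6, -0.333) [[True, True], [True, True], [True, True]]
(0.422, -0.193) [[True, True], [True, True], [True, True]]
(0.59, -0.171) [[True, True], [True, True], [True, True]]
(0.6, -0.016) [[True, True], [True, True], [True, True]]
(0.531, 0.144) [[True, True], [True, True], [True, True]]
(0.456, 0.273) [[True, True], [True, True], [True, True]]
(0.43, 0.17) [[True, True], [True, True], [True, True]]
(0.556, 0.247) [[True, True], [True, True], [True, True]]
```

```bash
cat >> h.py <<'E'
H=.16
def pick(ctrl,p,deg,tip,effort,pre=1.0):
    psi=best(ctrl,[*p,H],np.radians(deg))
    ctrl.move_gripper(pre); ctrl.movep([*p,H],q(psi))
    hit=ctrl.line_to([*p,tip],feed=.15,threshold=12)
    print("pick hit",hit,ctrl.read_tool_pos().round(4)); 
    if hit: return False
    ctrl.move_gripper(0.0,effort); o=ctrl.read_opening()
    ctrl.line_to([*p,H],feed=.15)
    print("open mm",round(o*88,1),round(ctrl.read_opening()*88,1),"F",np.round(ctrl.read_ft_force(),1),"t",ctrl.read_time_s())
    return True
def place(ctrl,p,deg,tip,rel):
    psi=best(ctrl,[*p,H],np.radians(deg))
    ctrl.movep([*p,H],q(psi)); print("open mm",round(ctrl.read_opening()*88,1))
    ctrl.line_to([*p,tip+.03],feed=.15)
    hit=ctrl.line_to([*p,tip+.0125],feed=.04,threshold=5)
    print("place hit",hit,ctrl.read_tool_pos().round(4))
    ctrl.move_gripper(rel/.088/1000); ctrl.sleep(.2)
    ctrl.line_to([*p,H],feed=.15); print("t",ctrl.read_time_s())
E
python3 - <<'E'
from h import *
from rig import ctrl
if pick(ctrl,(.6064,-.3348),48.5,.005,25):
    w=ctrl.camera("wrist");cv2.imwrite("pics/w1.png",w["img"])
    c=ctrl.camera("top");cv2.imwrite("pics/t1.png",c["img"])
E
```

```text
pick hit False [ 0.6069 -0.3354  0.0061]
open mm 18.0 18.2 F [-1.2 -0.3 -1.2] t 7.075
```

View pics/w1.png

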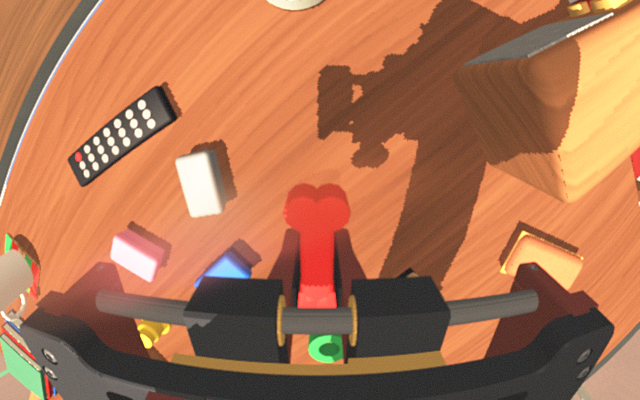

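The bone is held by its waist, with its knob in front of the pads at (317,205) and a reading of 18 mm. Next I place it and pick the ring.

Run:
```python
from h import *
from rig import ctrl
place(ctrl,(.5311,.1444),76,.005,34)
if pick(ctrl,(.4218,-.1936),31,.005,25):
    c=ctrl.camera("scene");cv2.imwrite("pics/s2.png",c["img"])
    c=ctrl.camera("top");cv2.imwrite("pics/t2.png",c["img"])
```

```text
open mm 17.9
place hit True [0.5307 0.1446 0.0168]
t 12.2083
pick hit False [ 0.4222 -0.1938  0.0054]
open mm 56.4 56.2 F [-0.2  0.4 -0.4] t 17.4583
```

View pics/s2.png

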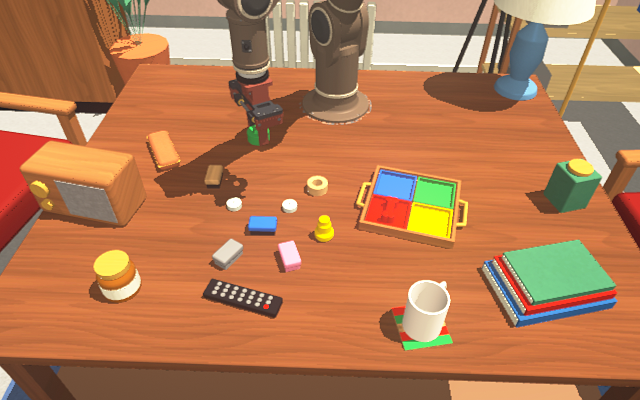

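The picture shows the bone in the red tray at (388,210) and the ring held at (258,133), reading 56 mm. Next I place the ring and pick the brush.

Run:
```python
from h import *
from rig import ctrl
place(ctrl,(.4540,.2730),31,.005,68)
if pick(ctrl,(.5913,-.1713),-2,.006,30):
    c=ctrl.camera("wrist");cv2.imwrite("pics/w3.png",c["img"])
    c=ctrl.camera("top");cv2.imwrite("pics/t3.png",c["img"])
```

```text
open mm 56.4
place hit True [0.4536 0.2732 0.0171]
t 22.4667
pick hit False [ 0.5919 -0.1716  0.0069]
open mm 40.2 40.4 F [ 0.7  0.8 -1. ] t 27.8417
```

View pics/t3.png

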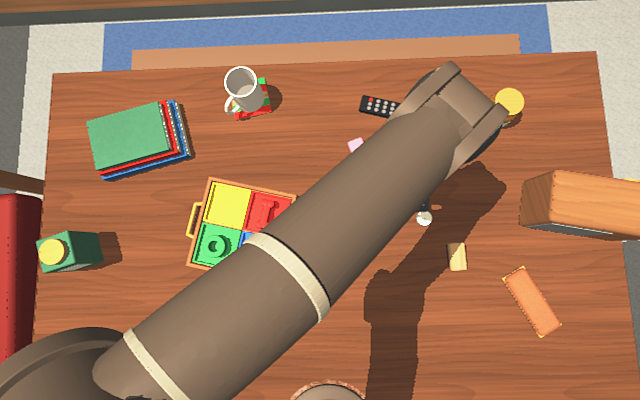

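View pics/w3.png

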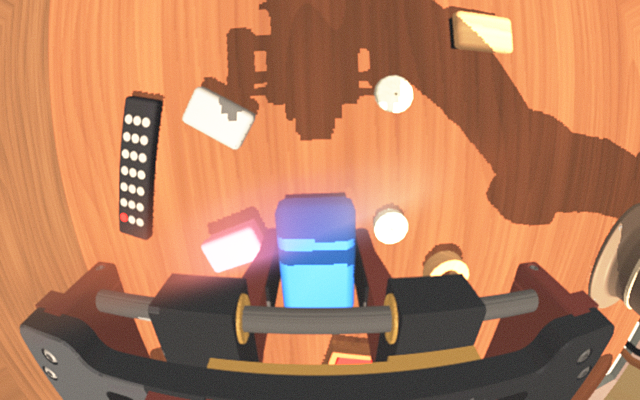

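The brush is held level across its 40 mm width (wrist view, about (316,250)). The ring sits in green at (215,246) in the top view. Next I place the brush and pick the cone.

Run:
```python
from h import *
from rig import ctrl
place(ctrl,(.4290,.1705),-14,.006,52)
if pick(ctrl,(.6025,-.0185),0,.026,20):
    c=ctrl.camera("wrist");cv2.imwrite("pics/w4.png",c["img"])
    c=ctrl.camera("scene");cv2.imwrite("pics/s4.png",c["img"])
```

```text
open mm 40.2
place hit True [0.4287 0.1706 0.0179]
t 32.7167
pick hit False [ 0.6031 -0.0185  0.0269]
open mm 34.2 34.1 F [-0.6  0.3 -1.5] t 37.4167
```

View pics/w4.png

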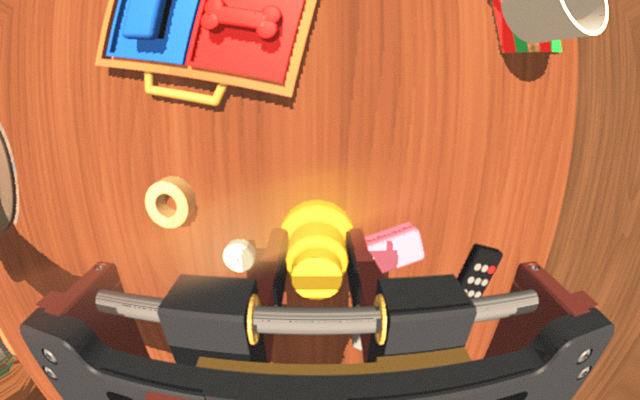

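View pics/s4.png

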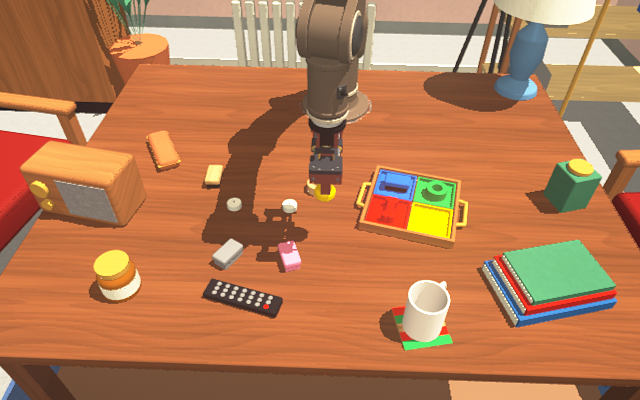

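The cone is held upright by its middle (34 mm), at (316,250) in the wrist view. Blue and red are filled and the napkin ring is untouched. Next I place the cone and back the arm off for a check.

Run:
```python
from h import *
from rig import ctrl
place(ctrl,(.5560,.2470),-14,.026,50)
ctrl.movej([-1.169, 0.411, -0.013, 1.596, 0.006, 1.134, -0.082])
print(ctrl.read_time_s())
ims=[]
for n in("scene","top"):
    c=ctrl.camera(n);np.savez(n+"5.npz",**c);i=c["img"]
    i=i[150:260,340:490] if n=="scene" else i[170:290,180:310]
    ims.append(cv2.resize(i,(390,390*i.shape[0]//i.shape[1]),interpolation=cv2.INTER_CUBIC)[:285])
    if n=="top":
        o=np.load("top0.npz")["img"];d=cv2.absdiff(o,c["img"]).max(2)
        print("diff napkin",d[235:268,325:358].max(),"clothes",d[238:275,443:470].max())
h=min(x.shape[0] for x in ims)
cv2.imwrite("pics/end.png",np.hstack([x[:h] for x in ims]));cv2.imwrite("pics/t5.png",c["img"])
```

```text
open mm 33.6
place hit True [0.5556 0.2471 0.0379]
t 41.5417
43.0833
diff napkin 4 clothes 4
```

View pics/end.png

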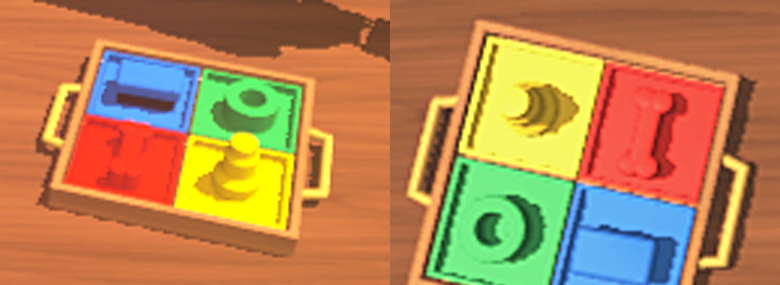

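View pics/t5.png

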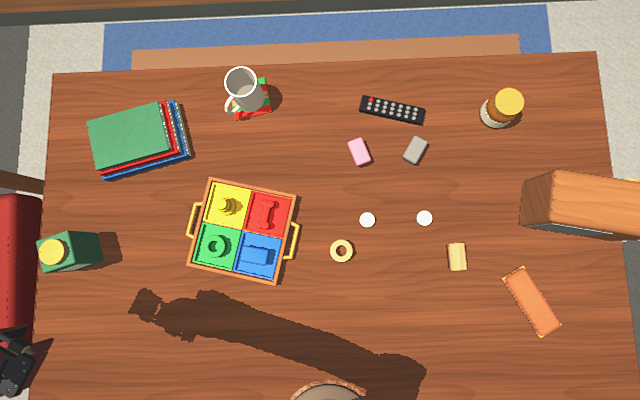

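All four are in their trays and the look-alikes are unchanged (pixel difference ≤4). One more check, of the cone's tilt, comparing the axis tip with the foot in a zoomed view.

Run:
```python
from h import *
ims=[]
for n,ce in(("scene",(432,214)),("top",(228,206))):
    c=dict(np.load(n+"5.npz"));T=np.linalg.inv(c["world_from_camera"]);u,v=ce
    i=cv2.resize(c["img"][v-24:v+24,u-24:u+24],(384,384),interpolation=cv2.INTER_CUBIC)
    pts=[]
    for z,r in((.030,.024),(.056,.017),(.072,.013)):
        w=np.array([[.5556+r*np.cos(a),.2471+r*np.sin(a),z,1] for a in np.linspace(0,6.28,40)])@T.T
        p=w[:,:3]@c["intrinsics"].T;p=p[:,:2]/p[:,2:]
        cv2.polylines(i,[((p-[u-24,v-24]+.5)*8).astype(np.int32)],True,(0,0,0),1)
    ims.append(i)
cv2.imwrite("pics/cone.png",np.hstack(ims))
```

```text
(no output)
```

View pics/cone.png

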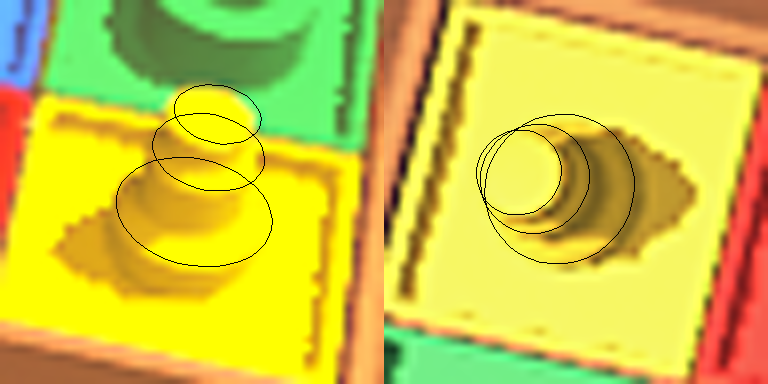

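Tip, middle and foot match an upright cone to within about a pixel in both views, so I'm handing in.

Run:
```python
from rig import ctrl
ctrl.sign_off();print(ctrl.read_time_s())
```

```text
the job is handed in; nothing more can be done
the job is handed in; nothing more can be done
```

The job is handed in. The bone, tug ring, brush and cone are each in the tray of their own colour, taking about 43 s of the 118 s allowed. No verdict was given.

- **Grasps:** the jaw openings read 18, 56, 40 and 34 mm for the bone, ring, brush and cone, which match the given sizes.
- **Placing:** each thing was lowered until it touched the tray floor. The tool stopped at the height expected for resting flat, within about 1 mm.
- **Final pictures:** all four things are near their tray centres. I judged this by eye and did not measure the offsets. The cone matches an upright outline to about a pixel in both views.
- **Look-alikes:** around the napkin ring and the clothes brush, the top picture shows no change from the start, so neither moved.
- **Robot:** the arm was back at its start pose and touching nothing when I handed in. No check failed.

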